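# Shut and start the food warmer

### The arm

A 6-joint arm with a two-finger parallel gripper is mounted at the origin on the work surface. World frame = base frame: x ahead of the robot, y to its left, z up, the work surface at z = 0. Lengths are in m, angles in rad, forces in N, time in s.
With the tool pointing down it reaches from about 0.35 to 0.85 m from the base axis. Payload 8.1 kg.
Tool frame: the origin (TCP) lies between the finger pads; the fingertips stand 11 mm ahead of it and the grasp point (between the pads) lies 8 mm behind it (robot.tips_ahead is the distance from the TCP to the fingertips, in m); z points along the fingers, y is the line along which they close (so a half turn about z gives the same grasp; the last joint's range is limited). The gripper opens to 93 mm and grips with 3 to 60 N. Pads are 15 mm wide; open, the fingers measure 128 mm over their backs; the gripper's body (75 mm by 188 mm) begins 65 mm behind the grasp point.
Start: joints at [1.119, 0.13, 1.488, -0, 1.523, -0.085], TCP at [0.215, 0.56, 0.206] pointing down, gripper open.
Joint ranges: [-2.96, 2.96], [-0.89, 2.26], [0.02, 2.5], [-1.34, 4.48], [0, 2.73], [-2.66, 2.66]. Speed limits (rad/s): [2.39, 2.39, 2.79, 3.14, 3.14, 3.14].

### API

Orientations are given as a rotation vector (axis times angle).
In Python, from plant import robot gives the robot as it stands. The module is installed in compiled form; this text tells all that it offers.
- The arm moves only by the tool move_arm, never from a script. Its argument "deltas" is one flat list of numbers, 7 for each row, row after row: the shift along the tool's x, y, z in m, then the turn, a rotation vector about the tool's x, y, z in rad, then the opening, from 0 (shut) to 1 (fully open). A call has 1 to 12 rows; each row is the pose to reach, as a shift and turn from the pose commanded when the call began, along the tool's axes at that moment; what a row does not reach only later rows make up. A row lasts 1/8 s, in which the tool goes at most 62.5 mm and 10.7 degrees, less where a joint would pass 70% of its speed; a pose out of reach is approached as far as the arm can. A call with a gripper value outside its range is refused whole. The fingers move at their own pace and stop on an object; "squeeze" is the grip in N (left out, the last holds). Time passes only in rows, so rows that repeat a pose let the fingers close. It gives the time, the measured TCP pose, the force, the opening and the grip force at its end, in the units of the state.
- robot.read_state(): the state, without advancing time (a new reading comes with each control period).
- robot.read_camera(name): name is "side" or "top"; returns (picture, depth): 400x640x3 uint8, red, green, blue; 400x640 float32, m along the optical axis (not along the pixel's ray), 0 where there is no reading.
- robot.camera_model(name): a dict with "K" (3x3 intrinsics, pixels), "R" (3x3) and "t" (3): a world point X has camera coordinates R X + t. Camera axes: x right, y down, z forward; pixel columns grow to the right and rows downward; lengths in m; the calibration is good to about 2 mm. A picture is of the moment at which its call begins. camera_model takes no time and is no camera call.
- robot.close_job(): hands the job in; it is judged then, once.
Trained networks look in the newest picture that a camera, given by its name, has taken for a name from the list of things; names that differ only in an ending like _2 or _b are one class to them, and where a whole thing is asked for, a point or a joint stands for the part that bears it (a point fixed in the world has none). Each returns a list of dicts, best first, with "confidence" (0 to 1); they miss things now and then, are a little off and sometimes report something else, mostly with a low value. They report only what shows in the picture. A call takes as long as a camera call. They do not tell look-alikes from the thing itself.
- robot.recognise(camera, label): "uv" ([column, row] in pixels, amid what is visible of it).
The state is a dict: "t": time; "q": joint angles; "dq": joint speeds; "joint_torque": joint torques, N m; "tool_pos": TCP position; "orientation": TCP orientation; "force": force on the tool from outside, world axes, zero at the start; "wrist_torque": the same for the moment, N m; "opening": finger opening in m; "gripper_force": force on a finger pad.
Only numpy, scipy, OpenCV 4.12 (cv2) and the standard library are available. Lean on these libraries where they do the work, as an engineer would, in place of code of your own. Each camera call takes 0.05 s, during which the arm holds its last target. There are 200 camera calls.

### The job

Get the food warmer going: put its loose yellow lid on the warmer's tub and press it fully down until both blue clips have snapped over it, and only then flip the red switch bat past its centre so that it snaps over to the green-dot side. Leave the mug and the things on the turntable where they are.

Things in the scene. Friction and masses are not known exactly. Their poses are not given: they have to be found in the camera images.
- lid_c (a point): loose lid: yellow square plate 120 x 120 mm, 10 mm thick, with a solid blue grip fin upright on its middle, 16 mm thick (lid x), 70 mm long (lid y), 34 mm high. Total height 44 mm, 0.14 kg or so. The point is the lid's centre, 22 mm above its underside (12 mm above the plate's upper face, 22 mm below the top of the fin); z up. It starts flat on the dresser, fin up, left or right of the warmer.
- seat (a point): where lid_c lies when the lid is fully home on the warmer's open steel tub; axes as the warmer's: x from front clip to back clip and from off to on, y from tub to switch block, z up. The tub's rim (120 mm in x, 116 in y) is 22 mm below this point, 85 mm above the dresser. The plate rests on the rim, square to these axes; quarter and half turns fit too. Sideways play about 2 mm.
- warmer: grey food warmer, fixed, base 150 x 250 mm, origin under its centre. Tub centre 45 mm to -y, switch block 86 mm to +y. Blue sprung clips stand at the tub's x sides and fixed grey guides at its y sides; all have sloping lead-ins that flare outward to about 72 mm (clips) and 78 mm (guides) from the tub's middle, their tops 128 mm (guides 125) above the dresser.
- clip_front (a joint): front clip (-x side of seat), a 70 mm wide flap on a sprung hinge: 0 rad relaxed, about 0.1 when the lid's edge forces it outward, back to 0 when snapped over the lid. A lid set down loosely stops on the clips' slopes about 14 mm too high; some 6 to 15 N straight down on its middle (pressed on the fin, or while held) snaps it down under both clips.
- clip_back (a joint): back clip (+x side of seat), as the front one
- bat_pivot (a point): pivot of the switch bat, in the flat top (95 mm above the dresser) of the grey switch block, which is 110 mm in x and 64 mm in y; 131 mm from seat in +y. Axes as seat's: the bat swings in the x-z plane, from -x (white dot, off) to +x (green dot, on).
- bat_tip (a point): tip of the red switch bat, a round lever 65 mm long from its pivot, 13 mm thick low down and 18 mm near the tip; it leans 0.45 rad from upright to either side, so the tip is then 28 mm to the side of and 58 mm above the pivot
- bat (a joint): switch bat angle: 0 rad = off (leaning to -x, start), 0.45 = upright, 0.9 = on (leaning to +x). Over-centre spring: pushed sideways it resists with about 4 N near the tip at first, less towards the centre, and past the centre it snaps over by itself and stays
- mug: orange mug, 80 mm across, 90 mm high, loose on the dresser on the other side of the warmer from the lid; origin under its centre. To be left alone.
- jar: glass jar with a steel cap, 66 mm across, 105 mm high, loose on the lower tier (300 mm across, top at 26 mm) of a fixed two-tier birch turntable; origin under its centre. To be left alone.
- spoon_cup: steel cup of teaspoons, 56 mm across, 75 mm high (118 with spoons), loose on the upper tier (210 mm across, top at 162 mm) of the turntable; origin under its centre. To be left alone.
- creamer: small white ceramic creamer, 60 mm across, 65 mm high, loose on the upper tier; origin under its centre. To be left alone.
- lid: the same lid, as a  origin under its centre (22 mm below lid_c)
Not all that is in view belongs to the job. Of the things like the lid, leave any that is turquoise; of the rest the larger one is meant.

How it is judged:
By the outcome, as a careful person would: the job done as asked, in the order asked, and still so for the second after the job is handed in, with the robot touching nothing.
It also fails if it takes over 54 s, if anything falls off the work surface, if the arm or the gripper's body presses on something with over 40 N, if the wrist force passes 120 N, or if a joint passes its speed limit or range.

## Working session

There is one attempt and no reset: what is moved stays moved. The work goes in short steps, Python scripts to look and compute and a tool call to move; the robot and the scene stay as the last step left them, time stands still between calls to the robot, and variables do not carry over. Pictures are saved under pics/ and viewed, at most 10 in all, crops included, and the job is handed in when it is done.

Besides the shell and the picture viewer there is one more tool, called by a JSON object that holds its "fn" and its "kwargs". move_arm: Moves the arm, as the interface text tells. Its arguments: {"type":"object","properties":{"deltas":{"type":"array","items":{"type":"number"}},"squeeze":{"type":"number"}},"required":["deltas"]}

```bash
mkdir -p pics; cat > h.py <<'E'
import numpy as np, cv2
from plant import robot
from scipy.spatial.transform import Rotation as Ro
def look(n,f):
    p,d=robot.read_camera(n); cv2.imwrite('pics/'+f,p[:,:,::-1]); np.save(n+'_d.npy',d); np.save(n+'_p.npy',p); return p,d
def cloud(n,d):
    m=robot.camera_model(n);K=m['K'];v,u=np.mgrid[:400,:640]
    c=np.stack([(u-K[0,2])/K[0,0]*d,(v-K[1,2])/K[1,1]*d,d],-1)
    return (c-m['t'])@m['R']
E
python3 - <<'E'
from h import *
for n in('top','side'):
    p,d=look(n,n+'0.png');X=cloud(n,d)
    m=robot.camera_model(n);print(n,-m['R'].T@m['t'],m['R'][2])
    for l in('lid','warmer','bat_tip','bat_pivot','mug','jar','clip_front','clip_back'):
        for r in robot.recognise(n,l)[:3]:
            u,v=map(int,r['uv']);print(l,u,v,round(r['confidence'],2),X[v,u].round(3))
s=robot.read_state();print(s['t'],s['tool_pos'],s['orientation'],s['force'])
E
```

```text
top [ 0.34874574 -0.01997744  1.61911686] [ 0.08695076  0.00738992 -0.9961852 ]
lid 188 228 0.89 [0.396 0.475 0.049]
lid 247 223 0.59 [0.411 0.258 0.004]
lid 220 268 0.58 [0.241 0.361 0.017]
warmer 306 171 0.97 [0.607 0.022 0.027]
bat_pivot 306 170 0.94 [0.611 0.022 0.023]
mug 383 210 0.71 [ 0.449 -0.274  0.005]
mug 425 140 0.71 [ 0.673 -0.395  0.215]
jar 404 155 0.73 [ 0.639 -0.338  0.131]
clip_front 311 147 0.57 [ 0.679 -0.001  0.127]
clip_front 321 184 0.54 [ 0.541 -0.034  0.13 ]
clip_back 310 147 0.41 [0.679 0.003 0.125]
side [0.32291526 1.07125924 1.33133183] [ 0.0916296  -0.65945287 -0.74614069]
lid 383 321 0.85 [0.246 0.355 0.001]
lid 321 355 0.77 [0.417 0.483 0.009]
lid 333 290 0.68 [0.402 0.288 0.04 ]
warmer 281 218 0.93 [0.601 0.049 0.071]
bat_tip 334 293 0.7 [0.4   0.281 0.012]
bat_pivot 283 219 0.83 [0.594 0.05  0.069]
mug 335 166 0.85 [ 0.444 -0.213  0.075]
jar 287 136 0.96 [ 0.64  -0.331  0.101]
0.9 [0.21515963 0.5601111  0.20636621] [5.72900885e-01 3.08890552e+00 8.96396273e-05] [-0.19373023  0.45114326  0.80296874]
```

```bash
python3 - <<'E'
import cv2
p=cv2.imread('pics/top0.png');cv2.imwrite('pics/topc.png',cv2.resize(p[100:300,150:450],None,fx=2.66,fy=2.66,interpolation=2))
p=cv2.imread('pics/side0.png');cv2.imwrite('pics/sidec.png',cv2.resize(p[100:400,200:460],None,fx=2,fy=2,interpolation=2))
E
```

```text
(no output)
```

View pics/topc.png

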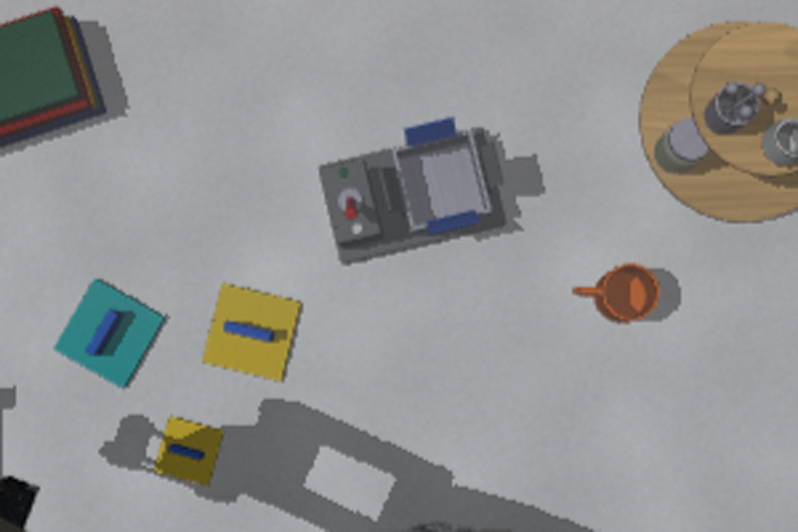

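View pics/sidec.png

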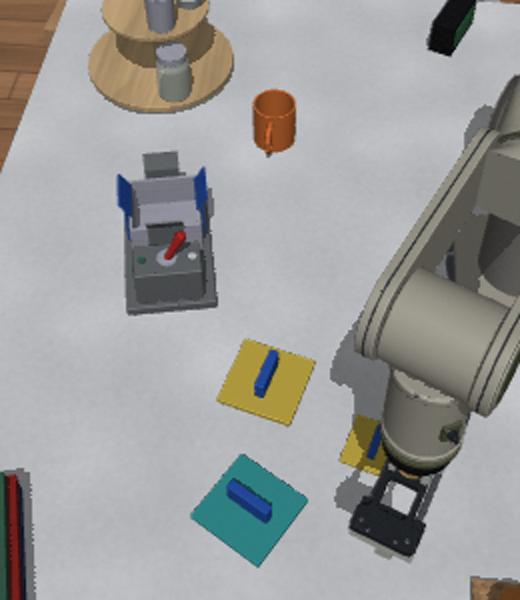

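The top crop shows the big yellow lid at about px (245,225). The small yellow lid is at (220,269) and the turquoise one at (191,225). The warmer is at (305,171), with its bat leaning to the white dot and the green dot on the far side. The side crop agrees. Next I measure the lid and the warmer.

```bash
cat > meas.py <<'E'
from h import *
def rect(P):
    r=cv2.minAreaRect((P[:,:2]*1000).astype(np.float32));b=cv2.boxPoints(r)
    e=[b[1]-b[0],b[2]-b[1]];return np.array(r[0]).round(1),[(round(float(np.hypot(*a)),1),round(float(np.degrees(np.arctan2(a[1],a[0]))),1)) for a in e]
def masks(n):
    d=np.load(n+'_d.npy');p=np.load(n+'_p.npy');X=cloud(n,d);h=cv2.cvtColor(p,cv2.COLOR_RGB2HSV)
    H,S,V=[h[...,i].astype(int) for i in range(3)]
    ok=d>0
    return X,dict(yellow=(H>18)&(H<35)&(S>110)&ok,blue=(H>105)&(H<130)&(S>120)&ok,red=((H<6)|(H>172))&(S>140)&ok,green=(H>40)&(H<95)&(S>60)&ok,grey=(S<50)&ok)
E
python3 - <<'E'
from meas import *
for n in('top','side'):
    X,M=masks(n);print(n)
    def sel(m,x0,x1,y0,y1,z0,z1):
        return X[m&(X[...,0]>x0)&(X[...,0]<x1)&(X[...,1]>y0)&(X[...,1]<y1)&(X[...,2]>z0)&(X[...,2]<z1)]
    for nm,a in dict(lidplate=(M['yellow'],.33,.5,.16,.37,-.01,.03),fin=(M['blue'],.33,.5,.18,.35,.034,.06),
      front=(M['blue'],.45,.59,-.15,.1,.06,.2),back=(M['blue'],.6,.75,-.15,.1,.06,.2),bat=(M['red'],.5,.7,.0,.25,.08,.2),
      block=(M['grey'],.45,.75,.0,.25,.09,.1),base=(np.ones_like(M['grey']),.4,.8,-.15,.25,.012,.2)).items():
        P=sel(*a)
        if len(P)>5: print(nm,len(P),P.mean(0).round(4),P.min(0).round(3),P.max(0).round(3),rect(P))
    P=sel(M['red'],.5,.7,.0,.25,.08,.2);P=P[np.argsort(P[:,2])][::6];print(P.round(3))
E
```

```text
top
lidplate 822 [0.4063 0.2678 0.0103] [ 0.337  0.197 -0.   ] [0.475 0.34  0.021] (array([406.5, 268.4]), [(116.9, -15.3), (120.6, 74.7)])
fin 55 [0.4067 0.2675 0.0441] [0.394 0.235 0.034] [0.419 0.301 0.051] (array([406.9, 268.2]), [(11.1, -15.2), (66.1, 74.8)])
front 78 [ 0.5459 -0.0283  0.1169] [ 0.531 -0.063  0.1  ] [0.559 0.003 0.131] (array([546.3, -28.7]), [(67.7, -78.4), (18.5, 11.6)])
back 78 [ 0.6742 -0.0043  0.1168] [ 0.661 -0.034  0.1  ] [0.686 0.026 0.134] (array([673.9,  -3.1]), [(62.2, -77.5), (16.7, 12.5)])
bat 9 [0.5575 0.108  0.1545] [0.552 0.102 0.151] [0.563 0.113 0.158] (array([556.9, 108. ]), [(7.7, -48.5), (10.3, 41.5)])
block 385 [0.5818 0.1105 0.0953] [0.524 0.03  0.09 ] [0.656 0.154 0.1  ] (array([588.6,  81.4]), [(127.7, -78.3), (110.5, 11.7)])
base 2631 [0.5943 0.0289 0.057 ] [ 0.402 -0.133  0.012] [0.764 0.248 0.161] (array([592.7,  77. ]), [(382.2, -83.3), (349.9, 6.7)])
[[0.556 0.113 0.151]
 [0.563 0.109 0.156]]
side
lidplate 1144 [0.4033 0.2737 0.0102] [ 0.334  0.202 -0.   ] [0.474 0.342 0.02 ] (array([404.8, 269. ]), [(120.8, -14.8), (124.5, 75.2)])

[... 309 characters left out ...]
.066] [0.686 0.035 0.131] (array([671.2,  -5.1]), [(80.6, -78.1), (17.8, 11.9)])
bat 65 [0.5642 0.113  0.1346] [0.549 0.102 0.098] [0.583 0.12  0.159] (array([565.1, 114.2]), [(16.5, -70.4), (35.1, 19.6)])
block 474 [0.5809 0.1124 0.0952] [0.523 0.042 0.09 ] [0.652 0.154 0.1  ] (array([585.4,  95.6]), [(108.0, -76.0), (109.5, 14.0)])
base 3178 [0.592  0.0462 0.0644] [ 0.4   -0.103  0.012] [0.689 0.249 0.159] (array([567.5,  98.1]), [(411.7, -64.3), (196.5, 25.7)])
[[0.58  0.115 0.098]
 [0.573 0.117 0.111]
 [0.569 0.115 0.115]
 [0.576 0.114 0.123]
 [0.571 0.117 0.127]
 [0.569 0.111 0.136]
 [0.552 0.112 0.143]
 [0.565 0.106 0.149]
 [0.564 0.111 0.151]
 [0.558 0.112 0.153]
 [0.552 0.105 0.155]]
```

```bash
cat > go.py <<'E'
from h import *
def pose(xyz,yawdeg):  # tool z down, tool y at yawdeg
    s=robot.read_state();R0=Ro.from_rotvec(s['orientation']);a=np.radians(yawdeg)
    y=np.array([np.cos(a),np.sin(a),0]);z=np.array([0,0,-1.]);x=np.cross(y,z)
    R=Ro.from_matrix(np.stack([x,y,z],1))
    print('d',R0.inv().apply(np.array(xyz)-s['tool_pos']).round(4),'rot',(R0.inv()*R).as_rotvec().round(4))
E
python3 - <<'E'
from go import *
s=robot.read_state();R=Ro.from_rotvec(s['orientation']).as_matrix();print(R.round(3),np.degrees(np.arctan2(R[1,1],R[0,1])))
for y in(-15,165):pose([.406,.268,.12],y)
pose([.406,.268,.026],165)
E
```

```text
[[-0.933  0.359  0.   ]
 [ 0.359  0.933  0.   ]
 [ 0.     0.    -1.   ]] 68.98543574349522
d [-0.2829 -0.2043  0.0864] rot [ 0.     -0.      1.4658]
d [-0.2829 -0.2043  0.0864] rot [ 0.      0.     -1.6758]
d [-0.2829 -0.2043  0.1804] rot [ 0.      0.     -1.6758]
```

{"fn": "move_arm", "kwargs": {"deltas": [-0.283, -0.204, 0.086, 0, 0, 1.466, 1, -0.283, -0.204, 0.086, 0, 0, 1.466, 1, -0.283, -0.204, 0.086, 0, 0, 1.466, 1, -0.283, -0.204, 0.086, 0, 0, 1.466, 1, -0.283, -0.204, 0.086, 0, 0, 1.466, 1, -0.283, -0.204, 0.086, 0, 0, 1.466, 1, -0.283, -0.204, 0.086, 0, 0, 1.466, 1, -0.283, -0.204, 0.086, 0, 0, 1.466, 1, -0.283, -0.204, 0.086, 0, 0, 1.466, 1, -0.283, -0.204, 0.086, 0, 0, 1.466, 1]}}

```text
t: 2.15
tool_pos: [0.4062, 0.2683, 0.1204]
orientation: [2.489, 1.917, 0.0]
force: [-0.4, 0.5, -0.2]
opening: 0.0929
gripper_force: 0.0
```

{"fn": "move_arm", "kwargs": {"deltas": [0, 0, 0.05, 0, 0, 0, 1, 0, 0, 0.08, 0, 0, 0, 1, 0, 0, 0.095, 0, 0, 0, 1, 0, 0, 0.095, 0, 0, 0, 1, 0, 0, 0.095, 0, 0, 0, 0, 0, 0, 0.095, 0, 0, 0, 0, 0, 0, 0.095, 0, 0, 0, 0, 0, 0, 0.095, 0, 0, 0, 0, 0, 0, 0.095, 0, 0, 0, 0, 0, 0, 0.095, 0, 0, 0, 0], "squeeze": 30}}

```text
t: 3.4
tool_pos: [0.4062, 0.2682, 0.0253]
orientation: [2.493, 1.912, -0.0]
force: [1.0, 0.2, 0.2]
opening: 0.0373
gripper_force: 0.0
```

{"fn": "move_arm", "kwargs": {"deltas": [0, 0, 0, 0, 0, 0, 0, 0, 0, 0, 0, 0, 0, 0, 0, 0, 0, 0, 0, 0, 0, 0, 0, 0, 0, 0, 0, 0, 0, 0, 0, 0, 0, 0, 0]}}

```text
t: 4.03
tool_pos: [0.4061, 0.2682, 0.0253]
orientation: [-2.492, -1.912, 0.0]
force: [-1.0, -0.4, -0.4]
opening: 0.0155
gripper_force: 30.0
```

Gripped (opening 15.5 mm ≈ fin). Lift, then measure.

{"fn": "move_arm", "kwargs": {"deltas": [0, 0, -0.03, 0, 0, 0, 0, 0, 0, -0.08, 0, 0, 0, 0, 0, 0, -0.14, 0, 0, 0, 0, 0, 0, -0.19, 0, 0, 0, 0, 0, 0, -0.2, 0, 0, 0, 0, 0, 0, -0.2, 0, 0, 0, 0]}}

```text
t: 4.78
tool_pos: [0.4063, 0.2682, 0.225]
orientation: [2.493, 1.912, 0.001]
force: [0.3, -0.9, -2.4]
opening: 0.0154
gripper_force: 30.0
```

```bash
python3 - <<'E'
from go import *
s=robot.read_state();print(s['opening'],s['gripper_force'],s['force'],s['tool_pos'])
pose([.6095,-.0165,.225],12)
E
```

```text
0.015375702254995361 29.999333918094635 [ 0.30558935 -0.85222003 -2.4261197 ] [0.40630329 0.26816467 0.22504285]
d [-2.223e-01  2.700e-01  1.000e-04] rot [ 4.000e-04 -1.000e-04 -4.715e-01]
```

{"fn": "move_arm", "kwargs": {"deltas": [-0.03, 0.036, 0, 0, 0, -0.07, 0, -0.06, 0.073, 0, 0, 0, -0.14, 0, -0.09, 0.11, 0, 0, 0, -0.2, 0, -0.12, 0.146, 0, 0, 0, -0.26, 0, -0.15, 0.182, 0, 0, 0, -0.32, 0, -0.18, 0.219, 0, 0, 0, -0.38, 0, -0.21, 0.255, 0, 0, 0, -0.44, 0, -0.222, 0.27, 0, 0, 0, -0.471, 0, -0.222, 0.27, 0, 0, 0, -0.471, 0, -0.222, 0.27, 0, 0, 0, -0.471, 0, -0.222, 0.27, 0, 0, 0, -0.471, 0]}}

```text
t: 6.15
tool_pos: [0.6088, -0.0151, 0.2248]
orientation: [-1.976, -2.441, 0.001]
force: [0.1, 0.3, -1.9]
opening: 0.0154
gripper_force: 30.0
```

```bash
python3 - <<'E'
from meas import *
s=robot.read_state();print(s['tool_pos'],s['orientation'],s['opening'])
for n in('top','side'):
    p,d=look(n,n+'1.png');X,M=masks(n);print(n)
    def sel(m,x0,x1,y0,y1,z0,z1):
        return X[m&(X[...,0]>x0)&(X[...,0]<x1)&(X[...,1]>y0)&(X[...,1]<y1)&(X[...,2]>z0)&(X[...,2]<z1)]
    for nm,a in dict(plate=(M['yellow'],.5,.72,-.15,.1,.19,.23),clips=(M['blue'],.5,.72,-.15,.1,.06,.15),block=(M['grey'],.45,.75,.07,.25,.088,.102),bat=(M['red'],.5,.7,.0,.25,.08,.2)).items():
        P=sel(*a)
        if len(P)>5: print(nm,len(P),P.mean(0).round(4),P.min(0).round(3),P.max(0).round(3),rect(P))
a=cv2.imread('pics/top1.png')[110:230,240:400];b=cv2.imread('pics/side1.png')[130:280,200:360]
cv2.imwrite('pics/c1.png',np.hstack([cv2.resize(a,(400,300)),cv2.resize(b,(320,300))]))
E
```

```text
[ 0.60879742 -0.01511399  0.224751  ] [-1.97602815e+00 -2.44116749e+00  5.93314903e-04] 0.015415103690806198
top
plate 301 [0.5943 0.0138 0.2094] [ 0.543 -0.067  0.201] [0.655 0.054 0.219] (array([595.2,  -1.7]), [(110.5, -5.6), (122.1, 84.4)])
clips 34 [ 0.5396 -0.0237  0.1256] [ 0.531 -0.056  0.114] [0.548 0.003 0.134] (array([541.2, -26.3]), [(60.9, -78.2), (9.7, 11.8)])
block 231 [0.5877 0.1277 0.0951] [0.524 0.073 0.088] [0.639 0.155 0.102] (array([582.1, 113.3]), [(63.1, -77.7), (110.5, 12.3)])
side
plate 816 [ 0.6058 -0.0039  0.2098] [ 0.541 -0.086  0.196] [0.675 0.056 0.217] (array([609. , -14.8]), [(128.7, -77.8), (119.1, 12.2)])
clips 219 [ 0.6074 -0.0084  0.1117] [ 0.529 -0.063  0.063] [0.685 0.038 0.134] (array([608.6, -18.4]), [(89.1, -77.5), (147.3, 12.5)])
block 493 [0.5799 0.1177 0.0948] [0.523 0.071 0.088] [0.64  0.154 0.102] (array([581.2, 113.5]), [(68.6, -78.5), (110.1, 11.5)])
bat 64 [0.5643 0.1127 0.1337] [0.549 0.1   0.099] [0.582 0.119 0.158] (array([565.9, 112.2]), [(17.0, -73.5), (35.3, 16.5)])
```

View pics/c1.png

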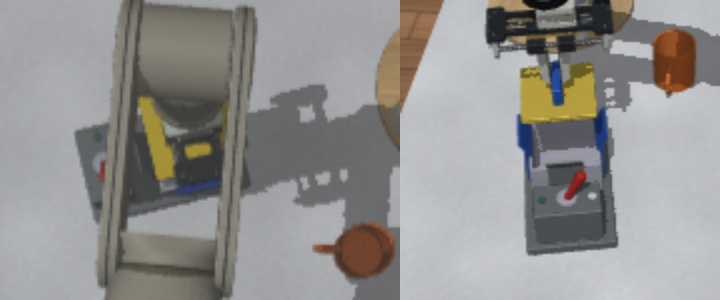

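The side view shows the held lid square over the tub and the bat still off. TCP is within about 1 mm of the seat, so I lower it.

{"fn": "move_arm", "kwargs": {"deltas": [0, 0, 0.04, 0, 0, 0, 0, 0, 0, 0.075, 0, 0, 0, 0, 0, 0, 0.09, 0, 0, 0, 0, 0, 0, 0.098, 0, 0, 0, 0, 0, 0, 0.1, 0, 0, 0, 0, 0, 0, 0.1, 0, 0, 0, 0]}}

```text
t: 7.0
tool_pos: [0.6111, -0.0159, 0.1281]
orientation: [1.975, 2.439, 0.004]
force: [-1.3, 2.2, 5.7]
opening: 0.0156
gripper_force: 30.0
```

{"fn": "move_arm", "kwargs": {"deltas": [0, 0, 0.002, 0, 0, 0, 0, 0, 0, 0.004, 0, 0, 0, 0, 0, 0, 0.006, 0, 0, 0, 0, 0, 0, 0.006, 0, 0, 0, 0]}}

```text
t: 7.5
tool_pos: [0.6114, -0.0164, 0.1224]
orientation: [1.975, 2.438, 0.004]
force: [-1.5, -0.2, 7.5]
opening: 0.0156
gripper_force: 30.5
```

{"fn": "move_arm", "kwargs": {"deltas": [0, 0, 0.002, 0, 0, 0, 0, 0, 0, 0.004, 0, 0, 0, 0, 0, 0, 0.006, 0, 0, 0, 0, 0, 0, 0.008, 0, 0, 0, 0, 0, 0, 0.009, 0, 0, 0, 0, 0, 0, 0.009, 0, 0, 0, 0]}}

```text
t: 8.25
tool_pos: [0.6118, -0.0163, 0.1153]
orientation: [1.974, 2.437, 0.005]
force: [-6.9, 1.2, 17.8]
opening: 0.0156
gripper_force: 30.5
```

{"fn": "move_arm", "kwargs": {"deltas": [0, -0.001, 0.001, 0, 0, 0, 0, 0, -0.002, 0.002, 0, 0, 0, 0, 0, -0.002, 0.003, 0, 0, 0, 0, 0, -0.002, 0.003, 0, 0, 0, 0]}}

```text
t: 8.75
tool_pos: [0.6086, -0.0169, 0.1095]
orientation: [1.976, 2.439, 0.002]
force: [2.2, -0.0, 2.2]
opening: 0.0154
gripper_force: 30.0
```

```bash
python3 - <<'E'
from meas import *
n='side';p,d=look(n,n+'2.png');X,M=masks(n)
def sel(m,x0,x1,y0,y1,z0,z1):
    return X[m&(X[...,0]>x0)&(X[...,0]<x1)&(X[...,1]>y0)&(X[...,1]<y1)&(X[...,2]>z0)&(X[...,2]<z1)]
P=sel(M['yellow'],.5,.72,-.15,.1,.05,.15);print(P.mean(0),rect(P),np.percentile(P[:,2],[5,50,95]))
cv2.imwrite('pics/c2.png',cv2.resize(p[130:280,200:360,::-1],(640,600),interpolation=2))
E
```

```text
[ 0.60708994 -0.00838357  0.09549875] (array([609.7, -16.1]), [(126.2, -76.7), (118.9, 13.3)]) [0.09052903 0.09556304 0.10021543]
```

View pics/c2.png

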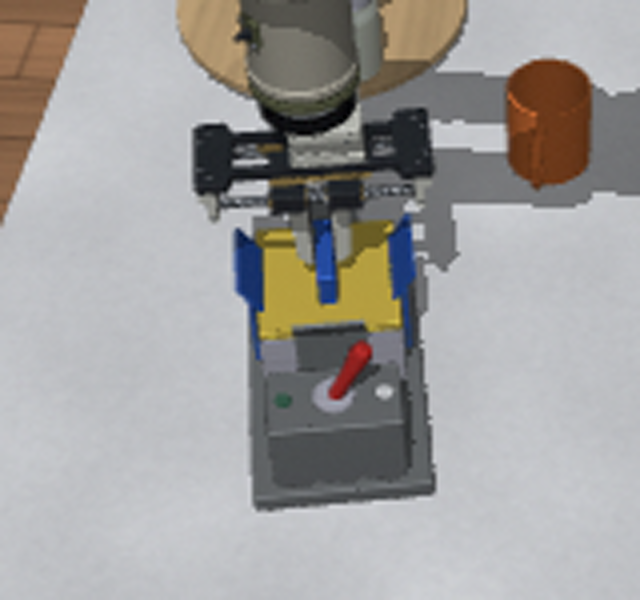

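The plate's top is at 0.0955 m (home is 0.095) and both clips stand over its edges. I press a little more to confirm it is solid, then release.

{"fn": "move_arm", "kwargs": {"deltas": [0, 0, 0.002, 0, 0, 0, 0, 0, 0, 0.004, 0, 0, 0, 0, 0, 0, 0.004, 0, 0, 0, 0]}}

```text
t: 9.18
tool_pos: [0.609, -0.0169, 0.1088]
orientation: [1.975, 2.438, 0.003]
force: [-14.9, 1.1, 31.1]
opening: 0.0154
gripper_force: 30.0
```

{"fn": "move_arm", "kwargs": {"deltas": [0, 0, -0.004, 0, 0, 0, 0, 0, 0, -0.004, 0, 0, 0, 0.5, 0, 0, -0.004, 0, 0, 0, 0.5, 0, 0, -0.004, 0, 0, 0, 0.5, 0, 0, -0.004, 0, 0, 0, 0.5, 0, 0, -0.004, 0, 0, 0, 0.5]}}

```text
t: 9.93
tool_pos: [0.6074, -0.0166, 0.1072]
orientation: [-1.977, -2.441, 0.0]
force: [0.3, 0.7, -0.2]
opening: 0.0466
gripper_force: 0.0
```

{"fn": "move_arm", "kwargs": {"deltas": [0, 0, -0.03, 0, 0, 0, 0.5, 0, 0, -0.07, 0, 0, 0, 0.5, 0, 0, -0.11, 0, 0, 0, 0.3, 0, 0, -0.11, 0, 0, 0, 0]}}

```text
t: 10.42
tool_pos: [0.61, -0.0168, 0.2222]
orientation: [1.973, 2.436, 0.007]
force: [0.0, -0.2, -1.4]
opening: 0.0311
gripper_force: 0.0
```

```bash
python3 - <<'E'
from meas import *
from go import pose
s=robot.read_state();print(s['t'],s['tool_pos'],s['opening'],s['force'])
a=np.radians(12);xw=np.array([np.cos(a),np.sin(a),0]);pv=np.array([.5817,.1134,0])
for dx,z in((-.07,.20),(-.07,.143),(0,.143),(.01,.143)): pose(pv+dx*xw+[0,0,z],12)
n='side';p,d=look(n,n+'3.png');X,M=masks(n)
Y=X[M['yellow']&(X[...,0]>.5)&(X[...,2]>.05)&(abs(X[...,1])<.12)];print(len(Y),np.percentile(Y[:,2],[5,50,95]),rect(Y))
cv2.imwrite('pics/c3.png',cv2.resize(p[130:280,200:360,::-1],(640,600),interpolation=2))
E
```

```text
10.425 [ 0.6099529  -0.01682817  0.22223849] 0.03111008381219414 [ 0.03019223 -0.19293118 -1.42266708]
d [ 0.1333 -0.0708  0.0214] rot [ 0.0074  0.0025 -0.0004]
d [ 0.1334 -0.0712  0.0784] rot [ 0.0074  0.0025 -0.0004]
d [ 0.1335 -0.0012  0.0789] rot [ 0.0074  0.0025 -0.0004]
d [0.1335 0.0088 0.079 ] rot [ 0.0074  0.0025 -0.0004]
770 [0.08996017 0.09516166 0.34329417] (array([608.9, -15.8]), [(126.3, -77.6), (119.0, 12.4)])
```

View pics/c3.png

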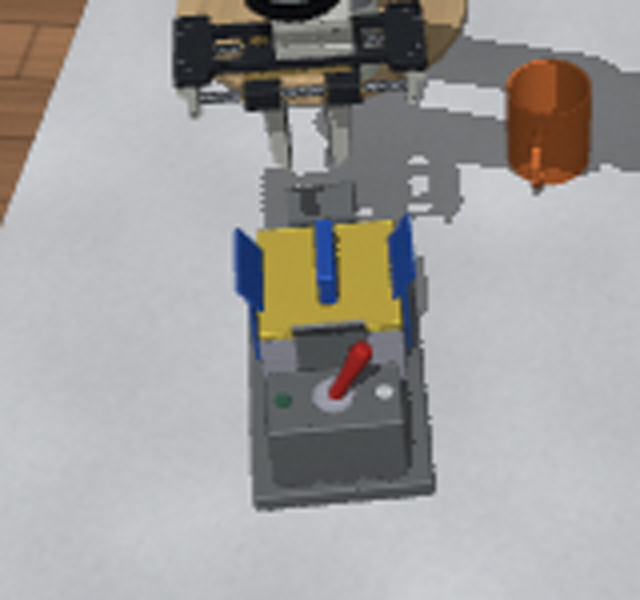

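The lid is home under both clips, and the bat is still on the white-dot side. Next I bring the closed fingers to the bat's white-dot side.

{"fn": "move_arm", "kwargs": {"deltas": [0.045, -0.024, 0.007, 0.007, 0.002, 0, 0, 0.09, -0.048, 0.014, 0.007, 0.002, 0, 0, 0.133, -0.071, 0.021, 0.007, 0.002, 0, 0, 0.133, -0.071, 0.021, 0.007, 0.002, 0, 0, 0.133, -0.071, 0.021, 0.007, 0.002, 0, 0, 0.133, -0.071, 0.05, 0.007, 0.002, 0, 0, 0.133, -0.071, 0.078, 0.007, 0.002, 0, 0, 0.133, -0.071, 0.078, 0.007, 0.002, 0, 0]}}

```text
t: 11.48
tool_pos: [0.5091, 0.0975, 0.1367]
orientation: [-1.974, -2.432, 0.013]
force: [-0.4, 0.1, 0.4]
opening: 0.0002
gripper_force: 0.0
```

```bash
python3 - <<'E'
from meas import *
from go import pose
s=robot.read_state();print(s['t'],s['tool_pos'],s['opening'],s['force'])
a=np.radians(12);xw=np.array([np.cos(a),np.sin(a),0]);pv=np.array([.5817,.1134,0])
for dx,z in((-.07,.143),(0,.143)): pose(pv+dx*xw+[0,0,z],12)
n='side';p,d=look(n,n+'4.png')
cv2.imwrite('pics/c4.png',cv2.resize(p[130:280,200:360,::-1],(640,600),interpolation=2))
E
```

```text
11.475 [0.50913488 0.09748997 0.13665436] 0.00019266806433104657 [-0.36272979  0.13690633  0.38639283]
d [ 0.0005  0.0042 -0.0064] rot [-0.0122 -0.0023 -0.002 ]
d [ 0.0006  0.0742 -0.0072] rot [-0.0122 -0.0023 -0.002 ]
```

View pics/c4.png

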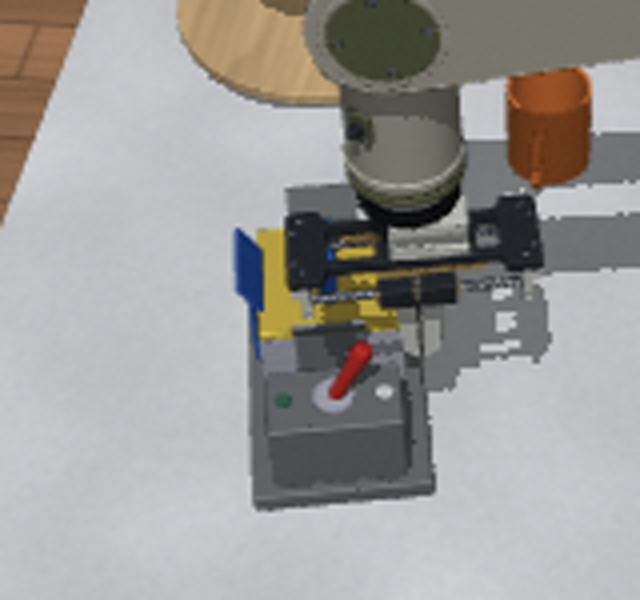

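The closed fingers (px ~425,350 in the crop) stand on the bat's white-dot side, in line with it. Push toward the green dot.

{"fn": "move_arm", "kwargs": {"deltas": [0, 0.012, -0.006, 0, 0, 0, 0, 0, 0.022, -0.006, 0, 0, 0, 0, 0, 0.03, -0.006, 0, 0, 0, 0, 0, 0.037, -0.006, 0, 0, 0, 0, 0, 0.044, -0.006, 0, 0, 0, 0, 0, 0.05, -0.006, 0, 0, 0, 0, 0, 0.056, -0.006, 0, 0, 0, 0, 0, 0.062, -0.006, 0, 0, 0, 0, 0, 0.067, -0.006, 0, 0, 0, 0]}}

```text
t: 12.65
tool_pos: [0.5764, 0.1128, 0.1448]
orientation: [-1.974, -2.436, 0.007]
force: [0.5, -0.0, 0.1]
opening: 0.0006
gripper_force: 0.0
```

{"fn": "move_arm", "kwargs": {"deltas": [0, 0.005, 0, 0, 0, 0, 0, 0, 0.008, 0, 0, 0, 0, 0, 0, 0.008, 0, 0, 0, 0, 0]}}

```text
t: 13.02
tool_pos: [0.584, 0.1144, 0.1448]
orientation: [-1.974, -2.436, 0.007]
force: [0.2, -0.1, 0.3]
opening: 0.0006
gripper_force: 0.0
```

```bash
python3 - <<'E'
from meas import *
n='side';p,d=look(n,n+'5.png')
cv2.imwrite('pics/c5.png',cv2.resize(p[130:280,200:360,::-1],(640,600),interpolation=2))
E
```

```text
(no output)
```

View pics/c5.png

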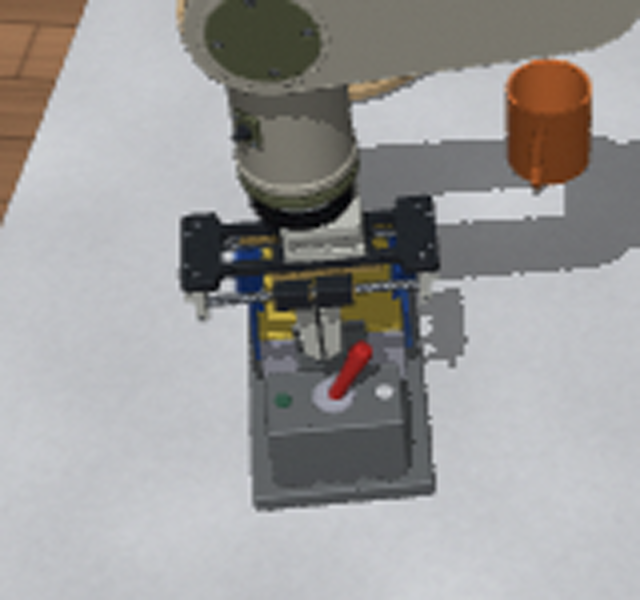

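The picture shows the fingers passed behind the bat, on its tub side, without touching. I check the real offset between them.

```bash
python3 - <<'E'
from meas import *
X,M=masks('side');s=robot.read_state();print(s['tool_pos'],s['q'])
m=robot.camera_model('side')
def pr(P):
    c=m['K']@(m['R']@np.array(P)+m['t']);return ((c[:2]/c[2]-[200,130])*4).round(0)
R=Ro.from_rotvec(s['orientation']).as_matrix();print('tips proj',pr(s['tool_pos']+R[:,2]*.011))
for c,r in((318,352),(310,335),(330,335),(320,320),(363,352),(350,370),(335,392),(385,391),(284,400)):
    print((c,r),X[130+r//4,200+c//4].round(4))
print('pivot proj',pr([.5817,.1134,.095]),'tip',pr([.5545,.1075,.153]))
E
```

```text
[0.5838456  0.11434378 0.14477734] [ 1.06395451e-01  1.59826100e-01  1.56909252e+00  1.28671589e-03
  1.41998770e+00 -1.02841449e-01]
tips proj [325. 367.]
(318, 352) [0.5867 0.1231 0.1624]
(310, 335) [0.5902 0.1258 0.1891]
(330, 335) [0.5762 0.1195 0.1833]
(320, 320) [0.5809 0.121  0.1987]
(363, 352) [0.5536 0.1156 0.1572]
(350, 370) [0.5648 0.1149 0.1353]
(335, 392) [0.5794 0.1174 0.1063]
(385, 391) [0.5404 0.1014 0.0964]
(284, 400) [0.619  0.1205 0.0949]
pivot proj [331. 397.] tip [361. 347.]
```

```bash
python3 - <<'E'
from meas import *
X,M=masks('side');print(robot.tips_ahead)
p=np.load('side_p.npy')
for c in(276,279,282,291):
  for r in range(210,228,1): print(c,r,X[r,c].round(3),p[r,c])
E
```

```text
0.011
276 210 [0.592 0.126 0.203] [102 102  99]
276 211 [0.593 0.125 0.198] [103 103  99]
276 212 [0.594 0.123 0.191] [143 145 138]
276 213 [0.594 0.123 0.185] [143 144 139]
276 214 [0.594 0.123 0.181] [146 148 142]
276 215 [0.594 0.128 0.181] [138 140 135]
276 216 [0.594 0.127 0.175] [138 139 134]
276 217 [0.594 0.13  0.174] [138 140 134]
276 218 [0.595 0.127 0.166] [105 108 106]
276 219 [0.618 0.051 0.066] [76 79 81]
276 220 [0.618 0.053 0.063] [76 80 80]
276 221 [0.617 0.055 0.061] [76 79 80]
276 222 [0.619 0.052 0.052] [65 67 69]
276 223 [0.608 0.092 0.097] [ 94  98 100]
276 224 [0.608 0.094 0.094] [ 95  99 102]
276 225 [0.607 0.096 0.091] [ 94  98 100]
276 226 [0.605 0.107 0.1  ] [ 94  98 101]
276 227 [0.604 0.109 0.098] [ 95  98 100]
279 210 [0.584 0.122 0.2  ] [36 36 37]
279 211 [0.584 0.121 0.194] [67 67 65]
279 212 [0.585 0.122 0.19 ] [93 94 91]
279 213 [0.585 0.122 0.185] [94 95 93]
279 214 [0.586 0.12  0.178] [101 102  98]
279 215 [0.584 0.127 0.181] [117 117 113]
279 216 [0.585 0.125 0.174] [144 145 140]
279 217 [0.586 0.125 0.169] [142 143 138]
279 218 [0.587 0.123 0.162
[... 1148 characters left out ...]
.096] [94 85 45]
291 211 [0.568 0.03  0.09 ] [80 75 44]
291 212 [0.566 0.042 0.099] [73 69 42]
291 213 [0.567 0.041 0.092] [49 51 52]
291 214 [0.565 0.047 0.095] [62 64 65]
291 215 [0.567 0.043 0.084] [85 55 57]
291 216 [0.552 0.107 0.157] [147  33  31]
291 217 [0.552 0.11  0.155] [160  38  35]
291 218 [0.551 0.114 0.156] [171  40  39]
291 219 [0.552 0.112 0.148] [132  31  30]
291 220 [0.552 0.113 0.145] [107  25  22]
291 221 [0.561 0.076 0.094] [65 46 47]
291 222 [0.56  0.082 0.096] [55 54 56]
291 223 [0.559 0.087 0.097] [54 56 58]
291 224 [0.558 0.091 0.096] [56 58 60]
291 225 [0.557 0.096 0.098] [92 95 98]
291 226 [0.558 0.096 0.092] [ 95  99 101]
291 227 [0.558 0.097 0.088] [ 94  98 102]
```

The visible fingers end about 20 mm higher than expected (z ≈ 0.156), so they swept just over the bat. I go back up and over, then lower.

{"fn": "move_arm", "kwargs": {"deltas": [0, 0, -0.035, 0, 0, 0, 0, 0, 0, -0.04, 0, 0, 0, 0, 0, -0.04, -0.04, 0, 0, 0, 0, 0, -0.078, -0.04, 0, 0, 0, 0, 0, -0.078, -0.04, 0, 0, 0, 0, 0, -0.078, -0.01, 0, 0, 0, 0, 0, -0.078, 0.018, 0, 0, 0, 0, 0, -0.078, 0.024, 0, 0, 0, 0, 0, -0.078, 0.024, 0, 0, 0, 0]}}

```text
t: 14.2
tool_pos: [0.5076, 0.0982, 0.1214]
orientation: [-1.974, -2.436, 0.007]
force: [0.8, -0.1, -0.1]
opening: 0.0008
gripper_force: 0.0
```

```bash
python3 - <<'E'
from meas import *
n='side';p,d=look(n,n+'6.png');X,M=masks(n);s=robot.read_state();print(s['tool_pos'],s['force'])
m=(abs(X[...,0]-.511)<.02)&(abs(X[...,1]-.1)<.04)&(X[...,2]>.09)&(X[...,2]<.2);P=X[m];print(len(P),P.min(0),P.mean(0))
q=M['red']&(X[...,2]>.09)&(X[...,0]>.5)&(X[...,0]<.7)&(X[...,1]<.25);print('bat',X[q].mean(0))
cv2.imwrite('pics/c6.png',cv2.resize(p[130:280,200:360,::-1],(640,600),interpolation=2))
E
```

```text
[0.50818616 0.09826294 0.12223204] [-0.17826248  0.10034656  0.28951071]
139 [0.49128428 0.0904864  0.0902931 ] [0.50957786 0.10881703 0.15523124]
bat [0.56409012 0.11327784 0.13474882]
```

View pics/c6.png

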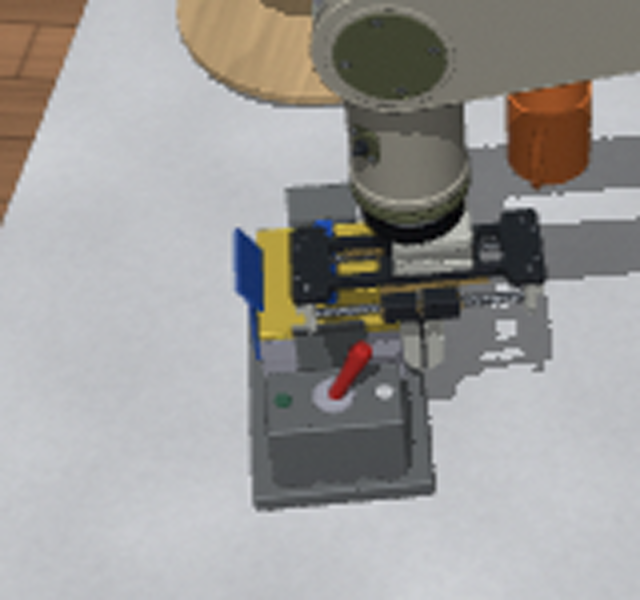

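The fingers (px ~430,355) are now about 22 mm lower than before and clear of the bat. I push again.

{"fn": "move_arm", "kwargs": {"deltas": [0, 0.012, 0, 0, 0, 0, 0, 0, 0.02, 0, 0, 0, 0, 0, 0, 0.028, 0, 0, 0, 0, 0, 0, 0.035, 0, 0, 0, 0, 0, 0, 0.042, 0, 0, 0, 0, 0]}}

```text
t: 14.88
tool_pos: [0.5487, 0.107, 0.1212]
orientation: [-1.973, -2.436, 0.008]
force: [-1.3, 0.1, 2.2]
opening: 0.0004
gripper_force: 1.4
```

```bash
cat > b.py <<'E'
from meas import *
n='side';p,d=look(n,'b.png');X,M=masks(n);s=robot.read_state();print(s['t'],s['tool_pos'],s['force'])
q=M['red']&(X[...,2]>.09)&(X[...,0]>.5)&(X[...,0]<.7)&(X[...,1]<.25);P=X[q];print('bat',len(P),P.mean(0),'top',P[P[:,2]>np.percentile(P[:,2],80)].mean(0))
E
python3 b.py
```

```text
14.925 [0.54954033 0.10708599 0.12123983] [-2.04074915 -0.42510169  0.58753833]
bat 58 [0.5748901  0.11533932 0.13870346] top [0.57353147 0.11379793 0.15925725]
```

The bat is now moving: its tip went from 0.553 to 0.573, with centre at 0.582. I continue.

{"fn": "move_arm", "kwargs": {"deltas": [0, 0.007, 0, 0, 0, 0, 0, 0, 0.014, 0, 0, 0, 0, 0, 0, 0.02, 0, 0, 0, 0, 0, 0, 0.024, 0, 0, 0, 0, 0, 0.024, 0, 0, 0, 0, 0]}}

```text
$.deltas: bad value
```

```bash
python3 b.py
```

```text
14.975 [0.54915563 0.10706072 0.12109688] [-1.66672252 -0.82958744  1.49508138]
bat 58 [0.57528275 0.11536802 0.13782344] top [0.57336497 0.11443366 0.16003212]
```

My last row was a number short, so the call was refused. I send it again.

{"fn": "move_arm", "kwargs": {"deltas": [0, 0.007, 0, 0, 0, 0, 0, 0, 0.014, 0, 0, 0, 0, 0, 0, 0.02, 0, 0, 0, 0, 0, 0, 0.024, 0, 0, 0, 0, 0, 0, 0.024, 0, 0, 0, 0, 0]}}

```text
t: 15.6
tool_pos: [0.5722, 0.1119, 0.1208]
orientation: [-1.974, -2.436, 0.007]
force: [-0.1, -0.1, -1.3]
opening: 0.0002
gripper_force: 0.0
```

```bash
python3 b.py
```

```text
15.65 [0.57194336 0.11187239 0.12075575] [-0.6145363   0.69449491 -0.09653456]
bat 64 [0.59610307 0.11892764 0.13436422] top [0.60516302 0.11793153 0.15390561]
```

It snapped over (tip at 0.605 m, force gone). I back off, rise clear and take a final look.

{"fn": "move_arm", "kwargs": {"deltas": [0, -0.03, 0, 0, 0, 0, 0, 0, -0.06, 0, 0, 0, 0, 0, 0, -0.065, -0.04, 0, 0, 0, 0, 0, -0.065, -0.09, 0, 0, 0, 0, 0, -0.1, -0.12, 0, 0, 0, 0, 0, -0.14, -0.12, 0, 0, 0, 0, 0, -0.14, -0.12, 0, 0, 0, 0, 0, -0.14, -0.12, 0, 0, 0, 0]}}

```text
t: 16.65
tool_pos: [0.4362, 0.0828, 0.242]
orientation: [-1.974, -2.437, 0.005]
force: [-0.7, 0.5, 0.1]
opening: 0.0007
gripper_force: 0.0
```

```bash
python3 b.py; python3 - <<'E'
import numpy as np,cv2
from meas import *
X,M=masks('side')
Y=X[M['yellow']&(X[...,0]>.5)&(X[...,2]>.05)&(X[...,2]<.15)&(abs(X[...,1])<.12)];print(np.percentile(Y[:,2],[5,50,95]),rect(Y))
cv2.imwrite('pics/c7.png',cv2.resize(cv2.imread('pics/b.png')[130:280,200:360],(640,600),interpolation=2))
E
```

```text
16.7 [0.43632627 0.08282244 0.24184643] [-0.27206209  0.89075217 -0.19111545]
bat 62 [0.5953567  0.1197574  0.13467635] top [0.60337911 0.12144768 0.15570946]
[0.08983434 0.09530794 0.09973032] (array([607.5, -14.2]), [(131.2, -78.5), (118.9, 11.5)])
```

View pics/c7.png

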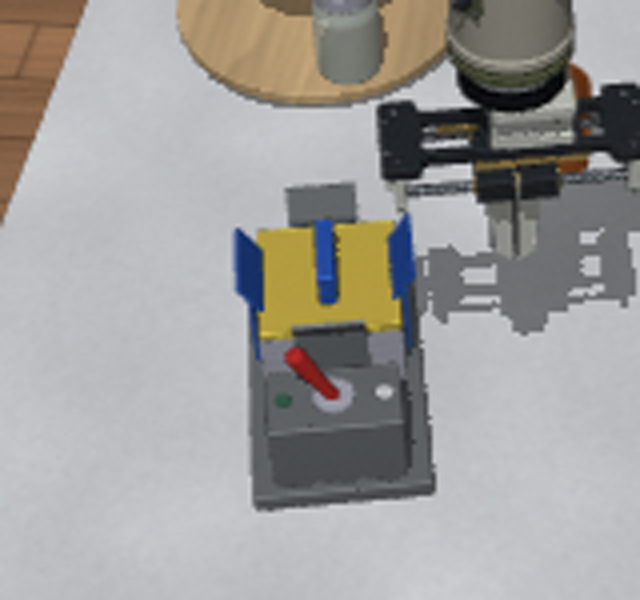

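The picture shows the bat leaning to the green dot (tip at px 295,355), the lid home under both clips, and the gripper clear.

```bash
python3 -c "
from plant import robot
print(robot.close_job())"
```

```text
the job is handed in; nothing more can be done
None
```

The large yellow lid is pressed home with both clips over it, the bat was then flipped to the green-dot side (my first push passed over it without touching), and the job was handed in at about 17 s.

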